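# Hold down the lever of the guarded glue press

### The job

A cork sanding block with a freshly glued sole lies in the press. Reach down through the window in the guard and press the lever's round pad down firmly, until the press foot squeezes the block, and keep it pressed: finish while holding the lever down. Do not touch the guard's frame, do not lift or shift the block, and leave the glue bottle, glue tube and white paint pot where they are.

Things in the scene. Friction and masses are not known exactly. Their poses are not given: they have to be found in the camera images.
- press: Glue press fixed to the table on a wooden riser; place, yaw and height differ in each run. Origin on the underside of its grey bed, straight below the lever's pad, 0 to 30 mm above the table; x points from the pad to the column with the lever's hinge, y left of that, z up. Bed and riser x -45 to +133 mm, y -57 to +57 mm, bed top at z 15 mm. The column stands at x +94 to +130 mm, its top at z 130 mm
- press_guard: Steel guard over the press, not to be touched; origin and axes as press. Flat plate with a window, underside at z 130 and top at z 136 mm, x -42 to +90 mm, y -57 to +57 mm; four 10 x 8 mm legs at x -36 and +84 mm, y -52.5 and +52.5 mm; a thin side rail at z 85 mm on either side
- window (a point): Centre of the guard's window, at the height of the plate's top face (136 mm above the press's origin). The clear opening is 56 mm along the press's x and 80 mm along its y. Axes as press
- lever_pad (a point): Middle of the top face of the lever's round black pad (30 mm across), centred below the window; 118 mm above the press's origin when up, 18 mm below the guard's top face. It moves with the lever
- press_lever (a joint): Lever angle, rad: 0 up (rest, sprung), growing as the pad goes down. Hinge 112 mm from the pad toward the press's +x, at z 112 mm of the press. The foot meets the block at about 0.12 (pad 14 mm down); without a block it would go on to 0.22. The spring takes 1 to 2 N at the pad; a push of about 6 to 12 N there squeezes the block well. Springs back up when let go
- press_ram: The press foot, a steel plate 50 x 60 x 10 mm on a rod, driven down by the lever. Origin at the centre of the foot's underside, at x = +30 mm of the press, z = 52 mm when up (10 mm above the block's top)
- sanding_block: Loose cork sanding block, 56 x 96 x 27 mm, 50 g, lying under the press foot in a shallow nest on the bed, its long side along the press's y. Origin at the centre of its underside, at z = 15 mm of the press
- lamp_spot (a point): Point on the table straight below the shade of the clamp lamp, a solid obstacle that never moves. The shade, 160 mm across, hangs 460 to 620 mm above this point; from its top a thin arm runs down toward the robot to an elbow 400 mm above the table, 260 mm nearer the robot and 90 mm to the left, and on to a clamp at the table edge
- block_center (a point): Centre of the sanding block, 13 mm above its underside
- glue_bottle: white glue bottle with an orange nozzle, 48 mm across, 152 mm tall, standing; origin at the centre of its foot
- glue_tube: dark glue tube with a white cap, 37 x 136 x 24 mm, lying; origin on the table under its middle
- pot_white: white paint pot with its lid on, 39 mm across, 40 mm tall, standing; origin at the centre of its foot
Mind the look-alikes: they are no part of the job. There is more than one size of the sanding_block; the one meant has the size given above.

How it is judged:
By the outcome, as a careful person would: the job done as asked, in the order asked, and still so for the second after the job is handed in, while the arm keeps its last pose, push and grip.
It also fails if it takes over 38 s, if anything falls off the work surface, if the arm or the gripper's body presses on something with over 40 N, if the wrist force passes 120 N, or if a joint passes its speed limit or range.

### The arm

A 7-joint arm with a two-finger parallel gripper is mounted at the origin on a cart in front of the work surface, level with it; the furniture and walls round the work are solid. World frame = base frame: x ahead of the robot, y to its left, z up, the work surface at z = 0. Lengths are in m, angles in rad, forces in N, time in s.
With the tool pointing down it reaches from about 0.4 to 0.85 m from the base axis. Payload 10.4 kg.
Tool frame: the origin (TCP) lies between the finger pads; the fingertips stand manip.tcp_to_tips ahead of it and the grasp point (between the pads) lies 2 mm behind it (manip.tcp_to_tips is the distance from the TCP to the fingertips, in m); y points along the fingers, z is the direction in which the jaws open and shut, and the axes are right-handed (so a half turn about y gives the same grasp; the last joint's range is limited). The gripper opens to 85 mm and grips with 20 to 120 N. Pads are 22 mm wide; open, the fingers measure 114 mm over their backs; the gripper's body (76 mm by 85 mm) begins 54 mm behind the grasp point. The pads swing forward as they close: fully open they stand 13 mm farther back than shut.
Start: joints at [-1.148, 0.332, -0.065, 1.46, 0.022, 1.35, -0.088], TCP at [0.269, 0.564, 0.248] pointing down, gripper open.
Joint ranges: [-2.6, 2.6], [-0.5, 2.12], [-1.47, 1.34], [0.16, 2.42], [-1.27, 4.41], [0.06, 2.06], [-2.6, 2.6]. Speed limits (rad/s): [2.22, 2.22, 2.79, 2.79, 3.14, 3.14, 3.14].

### API

Orientations are given as a unit quaternion [x, y, z, w].
In Python, from workcell import manip gives the robot as it stands. The module is installed in compiled form; this text tells all that it offers.
- The arm moves only by the tool move_arm, never from a script. Its argument "increments" is a list of rows, each an object with "offset": the shift along the tool's x, y, z in m, a list of three; "yaw": the turn about the tool's y in degrees; "jaw": the closure in counts, from 0 (fully open) to 255 (shut). In form: [{"offset": [tx, ty, tz], "yaw": yaw, "jaw": jaw}, ...]. A call has 1 to 10 rows; each row is the pose to reach, as a shift and turn from the pose measured when the call began, along the tool's axes at that moment; what a row does not reach only later rows make up. A row lasts 1/12 s, in which the tool goes at most 41.7 mm and 7.16 degrees, less where a joint would pass 70% of its speed; a pose out of reach is approached as far as the arm can. A call with a gripper value outside its range is refused whole. The fingers move at their own pace and stop on an object; "squeeze" is the grip in N (left out, the last holds). Time passes only in rows, so rows that repeat a pose let the fingers close. It gives the time, the measured TCP pose, the force and the opening at its end, in the units of the state.
- manip.get_obs(): the state, without advancing time (a new reading comes with each control period).
- manip.camera(name): name is "scene" or "side" or "wrist"; returns a dict with "pixels" (480x640x3 uint8, red, green, blue), "depth" (480x640 float32, m along the optical axis (not along the pixel's ray), 0 where there is no reading), "intrinsics" (3x3 intrinsics, pixels), "R" (3x3) and "t" (3): a world point X has camera coordinates R X + t; the wrist camera has in their place "mount" (4x4, takes a point from camera to tool coordinates, whose origin is the TCP and whose axes are the tool frame's). Camera axes: x right, y down, z forward; pixel columns grow to the right and rows downward; lengths in m; the calibration is good to about 2 mm. A picture is of the moment at which its call begins: read the wrist's pose just before it.
- manip.hand_in(): hands the job in, once; it reports no verdict.
Trained networks look in a picture, given as the dict that the camera call returned (one of the last four; its "shot" number tells which), for a name from the list of things; names that differ only in an ending like _2 or _b are one class to them, and where a whole thing is asked for, a point or a joint stands for the part that bears it (a point fixed in the world has none). Each returns a list of dicts, best first, with "confidence" (0 to 1); they miss things now and then, are a little off and sometimes report something else, mostly with a low value. They report only what shows in the picture. A call takes as long as a camera call. They do not tell look-alikes from the thing itself.
- manip.recognise(picture, query): "bbox" ([left, top, right, bottom] in pixels, round what is visible of it).
- manip.spot_point(picture, query): "centre" ([column, row] in pixels: a listed point, or the origin of a listed thing).
The state is a dict: "clock": time; "joint_pos": joint angles; "joint_velocities": joint speeds; "tau": joint torques, N m; "position": TCP position; "ee_rot": TCP orientation; "ft_force": force on the tool from outside, world axes, zero at the start; "torque": the same for the moment, N m; "grip_width": opening from 0.0 (shut) to 1.0 (fully open).
Only numpy, scipy, OpenCV 4.12 (cv2) and the standard library are available. Lean on these libraries where they do the work, as an engineer would, in place of code of your own. Each camera call takes 0.05 s, during which the arm holds its last target. There are 200 camera calls.

## Working session

There is one attempt and no reset: what is moved stays moved. The work goes in short steps, Python scripts to look and compute and a tool call to move; the robot and the scene stay as the last step left them, time stands still between calls to the robot, and variables do not carry over. Pictures are saved under pics/ and viewed, about 8 in all and at most 12, crops included, and the job is handed in when it is done.

Besides the shell and the picture viewer there is one more tool, called after "Request:" as name([rows], argument=value, ...), one row to a line, values as JSON. move_arm: Moves the arm, as the interface text tells. Its arguments: {"type":"object","properties":{"increments":{"type":"array","items":{"type":"object","properties":{"offset":{"type":"array","items":{"type":"number"}},"yaw":{"type":"number"},"jaw":{"type":"number"}}}},"squeeze":{"type":"number"}},"required":["increments"]}

```bash
mkdir -p pics; cat > h.py <<'E'
import numpy as np, cv2
from workcell import manip
from scipy.spatial.transform import Rotation as Ro
def save(p,n,crop=None,s=1):
    im=p["pixels"][...,::-1]
    if crop: l,t,r,b=crop; im=im[t:b,l:r]
    cv2.imwrite(f"pics/{n}.png",cv2.resize(im,None,fx=s,fy=s,interpolation=cv2.INTER_CUBIC))
def world(p,u,v,d=None,pose=None):
    K=p["intrinsics"]
    if d is None:
        w=p["depth"][int(v)-2:int(v)+3,int(u)-2:int(u)+3]; w=w[w>0]; d=np.median(w) if len(w) else np.nan
    c=np.array([(u-K[0,2])/K[0,0],(v-K[1,2])/K[1,1],1])*d
    if "R" in p: return p["R"].T@(c-p["t"])
    q=p["mount"]@np.r_[c,1]
    return Ro.from_quat(pose["ee_rot"]).apply(q[:3])+pose["position"]
E
python3 - <<'E'
from h import *
np.set_printoptions(precision=4,suppress=True)
o=manip.get_obs(); print(o["position"],o["ee_rot"],o["clock"],manip.tcp_to_tips,o["ft_force"]); print(Ro.from_quat(o["ee_rot"]).as_matrix())
for c in ("scene","side"):
    p=manip.camera(c); save(p,c+"0")
    for q in ("press_guard","sanding_block","lamp_spot"):
        for r in manip.recognise(p,q)[:3]: print(c,q,[round(x) for x in r["bbox"]],round(r["confidence"],2))
    for q in ("window","lever_pad","press","block_center","lamp_spot","glue_bottle"):
        for r in manip.spot_point(p,q)[:3]:
            print(c,q,np.round(r["centre"]),round(r["confidence"],2),world(p,*r["centre"]))
E
```

```text
[0.2693 0.5636 0.2475] [ 0.6901 -0.1564  0.1562 -0.6891] 0.0 0.017 [-0.2029  0.297   0.3455]
[[ 0.9023 -0.0006  0.4312]
 [-0.4312 -0.0013  0.9023]
 [ 0.0001 -1.     -0.0014]]
scene press_guard [289, 165, 380, 265] 0.59
scene sanding_block [360, 290, 399, 312] 0.95
scene sanding_block [309, 222, 355, 251] 0.56Traceback (most recent call last):
  File "<stdin>", line 7, in <module>
ValueError: it knows: block_center, glue_bottle, glue_tube, lever_pad, pot_white, press, press_guard, press_lever, press_ram, sanding_block, window
```

```bash
python3 - <<'E'
from h import *
np.set_printoptions(precision=4,suppress=True)
for c in ("scene","side"):
    p=manip.camera(c); save(p,c+"0")
    for q in ("press_guard","sanding_block"):
        for r in manip.recognise(p,q)[:3]: print(c,q,[round(x) for x in r["bbox"]],round(r["confidence"],2))
    for q in ("window","lever_pad","press","block_center","glue_bottle"):
        for r in manip.spot_point(p,q)[:3]:
            print(c,q,np.round(r["centre"]),round(r["confidence"],2),world(p,*r["centre"]))
a=cv2.imread("pics/scene0.png");b=cv2.imread("pics/side0.png")
E
```

```text
scene press_guard [290, 166, 381, 263] 0.61
scene sanding_block [362, 285, 400, 315] 0.79
scene sanding_block [310, 221, 359, 251] 0.73
scene window [343. 193.] 0.76 [ 0.7172 -0.1996  0.1122]
scene lever_pad [346. 201.] 0.61 [ 0.6783 -0.1508  0.1406]
scene lever_pad [314. 352.] 0.28 [0.576  0.0936 0.0189]
scene press [345. 245.] 0.94 [ 0.6371 -0.0887  0.0948]
scene block_center [333. 228.] 0.9 [ 0.6884 -0.1225  0.0846]
scene block_center [378. 299.] 0.63 [ 0.5467 -0.0705  0.018 ]
scene glue_bottle [229. 292.] 0.89 [0.7776 0.0912 0.0321]
side press_guard [316, 225, 416, 312] 0.8
side sanding_block [337, 278, 390, 312] 0.71
side sanding_block [315, 222, 416, 310] 0.55
side sanding_block [258, 323, 262, 340] 0.51
side window [356. 252.] 0.66 [ 0.7231 -0.0952  0.1115]
side lever_pad [350. 264.] 0.73 [ 0.6657 -0.1469  0.1421]
side press [352. 309.] 0.89 [ 0.6324 -0.1958  0.0942]
side block_center [367. 295.] 0.76 [ 0.6637 -0.1976  0.1103]
side block_center [277. 328.] 0.49 [ 0.4313 -0.3049  0.2701]
side glue_bottle [332. 241.] 0.76 [ 0.6686 -0.0933  0.1596]
```

View pics/scene0.png

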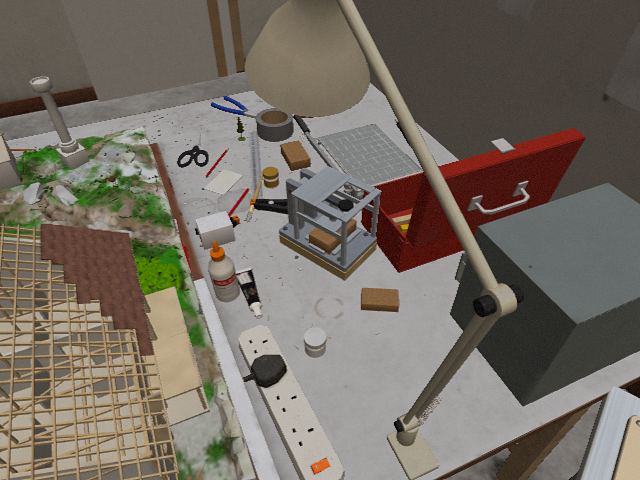

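View pics/side0.png

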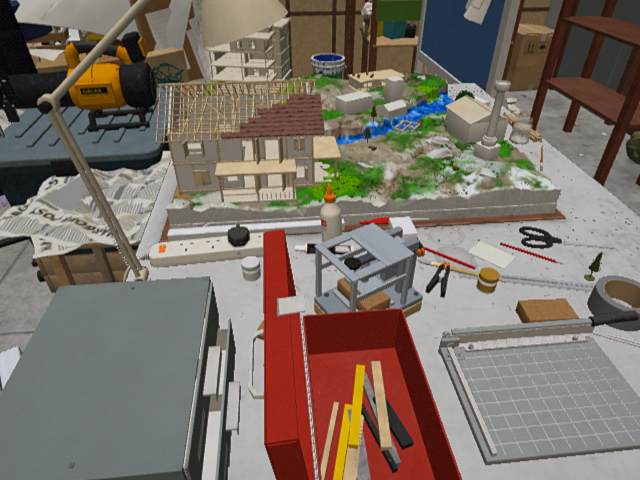

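Scene: the press with guard is at (335,215), with the pad at (346,203) under the window. The look-alike blocks at (380,299), (295,153) and side (545,310) lie loose outside the press. The lamp arm's elbow is at (495,300), its shade at (310,60). Side: the pad is at (352,263).

```bash
python3 - <<'E'
from h import *
np.set_printoptions(precision=4,suppress=True)
S={}
for c in ("scene","side"):
    p=S[c]=manip.camera(c); 
    K=p["intrinsics"]; v,u=np.mgrid[:480,:640]; d=p["depth"]
    X=np.stack([(u-K[0,2])/K[0,0]*d,(v-K[1,2])/K[1,1]*d,d],-1)
    S[c+"W"]=(X-p["t"])@p["R"]
    print(c,"cam at",-p["R"].T@p["t"])
    W=S[c+"W"]; m=(d>0)&(abs(W[...,0]-.68)<.15)&(abs(W[...,1]+.15)<.17)
    h,e=np.histogram(W[m][:,2],np.arange(.0,.2,.004)); print([(round(a,3),n) for a,n in zip(e,h)if n>25])
def P(c): p=S[c]; return p["intrinsics"]@np.c_[p["R"],p["t"]]
def tri(a,b):
    x=cv2.triangulatePoints(P("scene"),P("side"),np.float64(a).reshape(2,1),np.float64(b).reshape(2,1)); return (x[:3]/x[3]).ravel()
print("win",tri((343,193),(356,252)),"pad",tri((346,201.5),(351,263.5)),"bottle",tri((215,245),(331,190)))
p=S["scene"]
print("elbow",world(p,497,298),"shade",[world(p,*q) for q in((310,60),(260,80),(350,90),(320,100))],"arm",world(p,430,150))
np.savez("s.npz",a=S["sceneW"],b=S["sideW"])
a=cv2.resize(S["scene"]["pixels"][150:285,270:395,::-1],None,fx=4,fy=4,interpolation=2)[:540]
b=cv2.resize(S["side"]["pixels"][205:325,300:430,::-1],None,fx=2.3,fy=2.3,interpolation=2)
im=np.zeros((540,800,3),np.uint8); im[:540,:500]=a; im[:b.shape[0],500:500+b.shape[1]]=b[:,:300]
cv2.imwrite("pics/c1.png",im)
E
```

```text
scene cam at [0.3083 0.4342 0.7087]
[(np.float64(0.0), np.int64(4742)), (np.float64(0.004), np.int64(304)), (np.float64(0.008), np.int64(234)), (np.float64(0.012), np.int64(262)), (np.float64(0.016), np.int64(569)), (np.float64(0.02), np.int64(446)), (np.float64(0.024), np.int64(238)), (np.float64(0.028), np.int64(312)), (np.float64(0.032), np.int64(400)), (np.float64(0.036), np.int64(1101)), (np.float64(0.04), np.int64(368)), (np.float64(0.044), np.int64(398)), (np.float64(0.048), np.int64(232)), (np.float64(0.052), np.int64(212)), (np.float64(0.056), np.int64(210)), (np.float64(0.06), np.int64(284)), (np.float64(0.064), np.int64(329)), (np.float64(0.068), np.int64(106)), (np.float64(0.072), np.int64(103)), (np.float64(0.076), np.int64(119)), (np.float64(0.08), np.int64(145)), (np.float64(0.084), np.int64(305)), (np.float64(0.088), np.int64(143)), (np.float64(0.092), np.int64(136)), (np.float64(0.096), np.int64(135)), (np.float64(0.1), np.int64(202)), (np.float64(0.104), np.int64(222)), (np.float64(0.108), np.int64(203)), (np.float64(0.112), np.int64(220)), (np.float64(0.116), np.in
[... 1487 characters left out ...]
(0.116), np.int64(82)), (np.float64(0.12), np.int64(50)), (np.float64(0.124), np.int64(58)), (np.float64(0.128), np.int64(43)), (np.float64(0.132), np.int64(71)), (np.float64(0.136), np.int64(95)), (np.float64(0.14), np.int64(303)), (np.float64(0.144), np.int64(107)), (np.float64(0.148), np.int64(86)), (np.float64(0.152), np.int64(237)), (np.float64(0.156), np.int64(1007)), (np.float64(0.16), np.int64(1306))]
win [ 0.6816 -0.1447  0.1616] pad [ 0.6729 -0.1453  0.1426] bottle [0.7987 0.0824 0.1385]
elbow [0.3334 0.1619 0.4147] shade [array([0.5712, 0.0933, 0.5262]), array([0.622 , 0.1107, 0.4995]), array([0.5467, 0.0598, 0.4898]), array([0.5617, 0.0907, 0.4874])] arm [ 0.7054 -0.6064  0.0032]
```

View pics/c1.png

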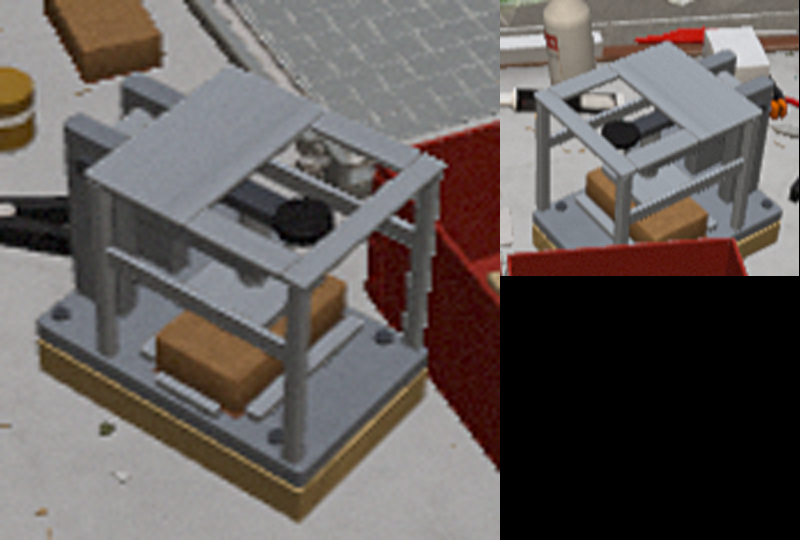

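The crop shows the right press, with the pad under the window at about (346,203) in the scene. The lever runs to the column, up-left in the picture, and the block is in its nest. Next I fit the plate's pose from depth.

```bash
python3 - <<'E'
from h import *
from scipy.optimize import minimize
np.set_printoptions(precision=4,suppress=True)
f=np.load("s.npz")
for k in("a","b"):
    W=f[k].reshape(-1,3); m=(abs(W[:,0]-.70)<.14)&(abs(W[:,1]+.15)<.13)
    T=W[m&(W[:,2]>.152)&(W[:,2]<.166)]; print(k,"top z",np.median(T[:,2]),len(T))
    r=cv2.minAreaRect(np.float32(T[:,:2]*1000)); print(r)
    # fit: plate model inside x -42..90,y +-57, hole |x|<28,|y|<40
    xy=T[:,:2]
    def sd(q):
        x,y=q[:,0],q[:,1]
        out=np.maximum(np.maximum(-42-x,x-90),abs(y)-57)
        inn=np.minimum(28-abs(x),40-abs(y))
        return np.maximum(np.maximum(out,inn),0)
    def cost(p):
        c,s=np.cos(p[2]),np.sin(p[2]); q=(xy*1000-p[:2])@np.array([[c,-s],[s,c]])
        return np.mean(np.minimum(sd(q),8)**1)
    best=min((minimize(cost,[680,-145,y],method="Nelder-Mead",options=dict(initial_simplex=np.array([[680,-145,y],[690,-145,y],[680,-135,y],[680,-145,y+.15]]),xatol=.01,fatol=1e-5,maxiter=800)) for y in np.arange(-3,3.2,.4)),key=lambda r:r.fun)
    print("pose",best.x,np.degrees(best.x[2]),best.fun)
    D=W[m&(W[:,2]>.134)&(W[:,2]<.146)]; D=D[np.hypot(D[:,0]-.676,D[:,1]+.145)<.016]
    print("pad",D.mean(0),np.median(D,0),len(D))
E
```

```text
a top z 0.15920909190201565 2097
((717.342041015625, -145.7525634765625), (117.30101776123047, 171.05758666992188), 87.55496978759766)
pose [ 674.377  -142.661    -0.0482] -2.761574474245143 0.46090730630674814
pad [ 0.6747 -0.1422  0.1409] [ 0.675  -0.1417  0.1411] 138
b top z 0.1600424143251179 2507
((716.6152954101562, -145.29974365234375), (116.15645599365234, 172.0150909423828), 87.18079376220703)
pose [ 673.918  -143.4809   -0.0452] -2.5880427819180976 0.5075465459172482
pad [ 0.6745 -0.1462  0.1415] [ 0.6736 -0.1472  0.1419] 178
```

The lamp stands between the start pose and the press, so I check its exact place before moving.

```bash
python3 - <<'E'
from h import *
np.set_printoptions(precision=3,suppress=True)
f=np.load("s.npz");a=f["a"];b=f["b"]
def near(A,u,v,w=6):
    q=A[v-w:v+w+1,u-w:u+w+1].reshape(-1,3); q=q[np.isfinite(q).all(1)&(q[:,2]>.03)]; return (np.median(q[q[:,2]>q[:,2].max()-.05],0) if len(q) else None)
for s,e in(((350,10),(497,298)),((490,310),(408,420))):
    for t in np.linspace(0,1,7): u,v=(np.array(s)+(np.array(e)-s)*t).astype(int); print("sc",u,v,near(a,u,v))
for s,e in(((130,15),(48,100)),((50,105),(140,265))):
    for t in np.linspace(0,1,5): u,v=(np.array(s)+(np.array(e)-s)*t).astype(int); print("sd",u,v,near(b,u,v))
for A in(a,b):
    W=A.reshape(-1,3); m=(W[:,2]>.45)&(W[:,2]<.62)&(W[:,0]>.4)&(W[:,0]<.8)&(abs(W[:,1])<.3); q=W[m]; print(len(q),q.min(0) if len(q) else 0,q.max(0)if len(q) else 0)
E
```

```text
sc 350 10 [0.308 0.434 0.709]
sc 374 58 [0.308 0.434 0.709]
sc 399 106 [0.308 0.434 0.709]
sc 423 154 [0.433 0.123 0.491]
sc 448 202 [0.399 0.134 0.464]
sc 472 249 [0.367 0.145 0.437]
sc 497 298 [0.333 0.161 0.414]
sc 490 310 [0.334 0.168 0.406]
sc 476 328 [0.308 0.434 0.709]
sc 462 346 [0.308 0.434 0.709]
sc 449 365 [0.352 0.156 0.282]
sc 435 383 [0.308 0.434 0.709]
sc 421 401 [0.308 0.434 0.709]
sc 408 420 [0.308 0.434 0.709]
sd 130 15 [ 0.273 -0.603  0.629]
sd 109 36 [ 0.273 -0.603  0.629]
sd 89 57 [ 0.273 -0.603  0.629]
sd 68 78 [0.367 0.137 0.437]
sd 48 100 [ 0.273 -0.603  0.629]
sd 50 105 [ 0.273 -0.603  0.629]
sd 72 145 [ 0.273 -0.603  0.629]
sd 95 185 [0.354 0.147 0.268]
sd 117 225 [0.365 0.141 0.187]
sd 140 265 [0.381 0.134 0.091]
14458 [ 0.4   -0.002  0.454] [0.669 0.137 0.582]
3738 [ 0.4   -0.018  0.456] [0.662 0.131 0.535]
```

Request:
move_arm([
  {"offset": [0,-0.03,-0.015],"yaw": 0,"jaw": 255},
  {"offset": [0,-0.06,-0.03],"yaw": 0,"jaw": 255},
  {"offset": [0,-0.09,-0.05],"yaw": 0,"jaw": 255},
  {"offset": [0,-0.12,-0.07],"yaw": 0,"jaw": 255},
  {"offset": [0,-0.15,-0.09],"yaw": 0,"jaw": 255},
  {"offset": [0,-0.18,-0.11],"yaw": 0,"jaw": 255},
  {"offset": [0,-0.21,-0.13],"yaw": 0,"jaw": 255},
  {"offset": [0,-0.24,-0.15],"yaw": 0,"jaw": 255},
  {"offset": [0,-0.27,-0.17],"yaw": 0,"jaw": 255},
  {"offset": [0,-0.3,-0.19],"yaw": 0,"jaw": 255},
])

```text
clock: 1.88
position: [0.187, 0.3912, 0.55]
ee_rot: [-0.689, 0.156, -0.156, 0.69]
ft_force: [0.5, 1.1, 0.2]
grip_width: -0.002
```

```bash
python3 - <<'E'
from h import *
np.set_printoptions(precision=3,suppress=True)
o=manip.get_obs()
for k in("clock","position","ee_rot","joint_pos","ft_force","grip_width"):print(k,np.array(o[k]))
E
```

```text
clock 1.8833
position [0.187 0.391 0.55 ]
ee_rot [-0.689  0.156 -0.156  0.69 ]
joint_pos [-1.15  -0.06  -0.074  1.276 -0.005  1.924 -0.101]
ft_force [0.478 1.068 0.199]
grip_width -0.0015353739295915067
```

Request:
move_arm([
  {"offset": [0.04,-0.005,-0.005],"yaw": -4,"jaw": 255},
  {"offset": [0.078,-0.01,-0.01],"yaw": -8,"jaw": 255},
  {"offset": [0.114,-0.01,-0.022],"yaw": -12,"jaw": 255},
  {"offset": [0.149,-0.01,-0.035],"yaw": -16,"jaw": 255},
  {"offset": [0.182,-0.01,-0.052],"yaw": -20,"jaw": 255},
  {"offset": [0.212,-0.01,-0.071],"yaw": -22.8,"jaw": 255},
  {"offset": [0.212,-0.01,-0.071],"yaw": -22.8,"jaw": 255},
])

```text
clock: 2.47
position: [0.3511, 0.2295, 0.5608]
ee_rot: [-0.706, 0.019, -0.02, 0.707]
ft_force: [0.0, 0.3, 1.1]
grip_width: -0.002
```

```bash
python3 - <<'E'
from h import *
np.set_printoptions(precision=3,suppress=True)
o=manip.get_obs()
for k in("clock","position","joint_pos","ft_force"):print(k,np.array(o[k]))
print(Ro.from_quat(o["ee_rot"]).as_matrix())
save(manip.camera("scene"),"s2")
E
```

```text
clock 2.4667
position [0.351 0.23  0.561]
joint_pos [-0.943 -0.103  0.223  1.288  0.025  1.951  0.804]
ft_force [0.035 0.256 1.133]
[[ 0.999  0.002  0.055]
 [-0.055  0.001  0.999]
 [ 0.002 -1.     0.001]]
```

View pics/s2.png

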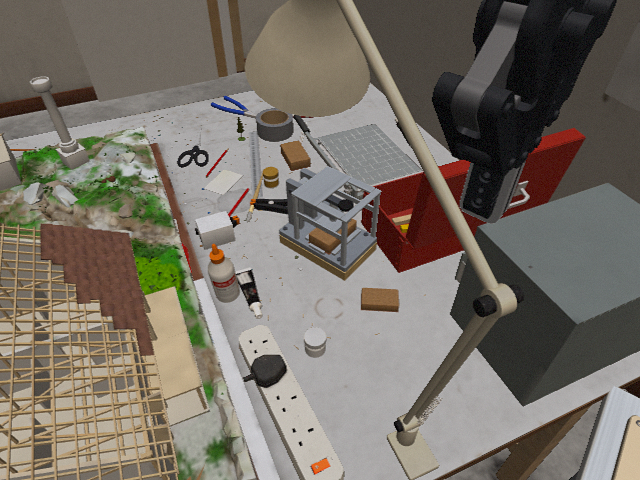

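The gripper is at (480,150), above and clear of the lamp's elbow at (497,300). I carry on over the elbow.

Request:
move_arm([
  {"offset": [0.016,0,-0.031],"yaw": 0,"jaw": 255},
  {"offset": [0.03,0,-0.069],"yaw": 0,"jaw": 255},
  {"offset": [0.04,0,-0.103],"yaw": 0,"jaw": 255},
  {"offset": [0.048,0,-0.145],"yaw": 0,"jaw": 255},
  {"offset": [0.056,0,-0.178],"yaw": 0,"jaw": 255},
  {"offset": [0.061,0,-0.22],"yaw": 0,"jaw": 255},
  {"offset": [0.062,0,-0.262],"yaw": 0,"jaw": 255},
  {"offset": [0.059,0,-0.297],"yaw": 0,"jaw": 255},
  {"offset": [0.058,0,-0.336],"yaw": 0,"jaw": 255},
  {"offset": [0.059,0,-0.37],"yaw": 0,"jaw": 255},
])

```text
clock: 3.35
position: [0.3875, -0.142, 0.5604]
ee_rot: [-0.706, 0.018, -0.02, 0.708]
ft_force: [1.6, 0.9, 0.1]
grip_width: 0.001
```

```bash
python3 - <<'E'
from h import *
np.set_printoptions(precision=3,suppress=True)
o=manip.get_obs()
for k in("clock","position","joint_pos","ft_force"):print(k,np.array(o[k]))
print(Ro.from_quat(o["ee_rot"]).as_matrix())
p=manip.camera("side");save(p,"d2")
W=np.load("s.npz")["b"].reshape(-1,3)
# tall things near the path at y -0.3..0, and cabinet extents
for z in(.2,.25,.3,.35): m=(W[:,2]>z)&(W[:,2]<.42)&(W[:,1]<-.01)&(W[:,1]>-.45)&(W[:,0]>.2)&(W[:,0]<.9);q=W[m];print(z,m.sum(),q.min(0) if m.any() else"",q.max(0) if m.any() else"")
E
```

```text
clock 3.35
position [ 0.387 -0.142  0.56 ]
joint_pos [-0.687 -0.217  0.728  1.324  0.154  1.975  1.606]
ft_force [1.584 0.855 0.128]
[[ 0.999  0.003  0.054]
 [-0.054  0.003  0.999]
 [ 0.003 -1.     0.003]]
0.2 39263 [ 0.2   -0.428  0.2  ] [ 0.541 -0.033  0.28 ]
0.25 6574 [ 0.354 -0.426  0.25 ] [ 0.537 -0.138  0.28 ]
0.3 0  
0.35 0
```

View pics/d2.png

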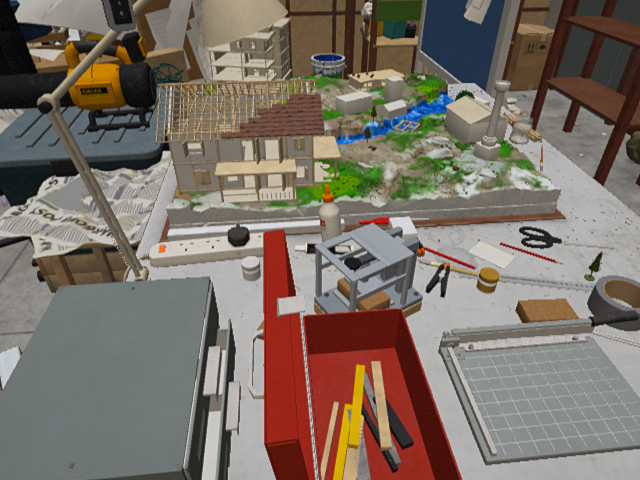

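Crossed without contact. The side view is unchanged: press at (365,265), toolbox lid at (285,330), whose top is below z 0.28. Now I extend out, staying high.

Request:
move_arm([
  {"offset": [0.02,0.01,-0.01],"yaw": 0,"jaw": 255},
  {"offset": [0.045,0.02,-0.02],"yaw": 0,"jaw": 255},
  {"offset": [0.07,0.035,-0.03],"yaw": 0,"jaw": 255},
  {"offset": [0.095,0.05,-0.04],"yaw": 0,"jaw": 255},
  {"offset": [0.12,0.065,-0.04],"yaw": 0,"jaw": 255},
  {"offset": [0.135,0.08,-0.04],"yaw": 0,"jaw": 255},
])

```text
clock: 3.9
position: [0.5217, -0.1951, 0.4791]
ee_rot: [-0.706, 0.021, -0.022, 0.707]
ft_force: [-0.3, 0.6, -0.4]
grip_width: -0.003
```

```bash
cat >> h.py <<'E'
def st():
    np.set_printoptions(precision=3,suppress=True)
    o=manip.get_obs()
    for k in("clock","position","joint_pos","ft_force"):print(k,np.array(o[k]))
    j=o["joint_pos"]; L1=.447; b=-j[0]
    E=np.array([L1*np.sin(j[1])*np.cos(b),L1*np.sin(j[1])*np.sin(b),L1*np.cos(j[1])])
    h=.37; E[2]+=h; w=np.array(o["position"])+[0,0,.437]
    print("elbow",E,"wrist",w,"len",np.linalg.norm(w-E))
    t=np.linspace(0,1,60)[:,None]; P=E+(w-E)*t
    d=np.hypot(P[:,0]-.59,P[:,1]-.065)-.08; dz=P[:,2]-.62
    g=np.hypot(np.maximum(d,0),np.maximum(dz,0)); print("forearm axis to shade",g.min(),P[g.argmin()])
    R=Ro.from_quat(o["ee_rot"]).as_matrix(); print("x,z dirs",R[:2,0],R[:2,2])
    return o
E
python3 -c "from h import *;st()"
```

```text
clock 3.9
position [ 0.522 -0.195  0.479]
joint_pos [-0.523  0.235  1.032  1.226 -0.209  1.787  1.96 ]
ft_force [-0.301  0.631 -0.425]
elbow [0.09  0.052 0.805] wrist [ 0.522 -0.195  0.916] len 0.5095866040024251
forearm axis to shade 0.3250089053360751 [ 0.39  -0.12   0.882]
x,z dirs [ 0.998 -0.061] [0.061 0.998]
```

Request:
move_arm([
  {"offset": [0.025,0.01,0.005],"yaw": 0,"jaw": 255},
  {"offset": [0.055,0.025,0.01],"yaw": 0,"jaw": 255},
  {"offset": [0.085,0.04,0.015],"yaw": 0,"jaw": 255},
  {"offset": [0.11,0.06,0.02],"yaw": 0,"jaw": 255},
  {"offset": [0.135,0.08,0.02],"yaw": 0,"jaw": 255},
  {"offset": [0.15,0.1,0.02],"yaw": 0,"jaw": 255},
])

```text
clock: 4.4
position: [0.6756, -0.1818, 0.3765]
ee_rot: [-0.706, 0.021, -0.021, 0.708]
ft_force: [0.3, -0.0, -0.2]
grip_width: -0.0
```

```bash
python3 -c "from h import *;st()"
```

```text
clock 4.4
position [ 0.676 -0.182  0.376]
joint_pos [-0.292  0.609  0.924  1.021 -0.482  1.706  1.976]
ft_force [ 0.28  -0.005 -0.186]
elbow [0.245 0.074 0.737] wrist [ 0.676 -0.182  0.813] len 0.5066547608772025
forearm axis to shade 0.18236575924210802 [ 0.464 -0.056  0.776]
x,z dirs [ 0.998 -0.059] [0.059 0.998]
```

Request:
move_arm([
  {"offset": [0,0.02,0.015],"yaw": 0,"jaw": 255},
  {"offset": [-0.002,0.04,0.03],"yaw": 0,"jaw": 255},
  {"offset": [-0.002,0.07,0.038],"yaw": -0.5,"jaw": 255},
  {"offset": [-0.002,0.08,0.038],"yaw": -0.5,"jaw": 255},
  {"offset": [-0.002,0.08,0.038],"yaw": -0.5,"jaw": 255},
])

```text
clock: 4.82
position: [0.6755, -0.1413, 0.2935]
ee_rot: [-0.705, 0.019, -0.016, 0.709]
ft_force: [0.6, -0.4, -0.2]
grip_width: -0.003
```

```bash
python3 - <<'E'
from h import *
o=st(); p=manip.camera("wrist"); save(p,"w1"); print(p["mount"])
for q in("window","lever_pad"):
    for r in manip.spot_point(p,q)[:2]: print(q,r["centre"],r["confidence"],world(p,*r["centre"],pose=o))
# tool-tip projection
K=p["intrinsics"];d=p["depth"];v,u=np.mgrid[:480,:640]
X=np.stack([(u-K[0,2])/K[0,0]*d,(v-K[1,2])/K[1,1]*d,d,np.ones_like(d)],-1)@p["mount"].T
W=Ro.from_quat(o["ee_rot"]).apply(X[...,:3].reshape(-1,3))+o["position"]; W=W[d.ravel()>0]
np.save("w1.npy",W)
h,e=np.histogram(W[:,2],np.arange(.0,.4,.005));print([(round(a,3),int(n)) for a,n in zip(e,h) if n>1500])
E
```

```text
clock 4.8167
position [ 0.675 -0.141  0.294]
joint_pos [-0.411  0.598  0.915  1.222 -0.466  1.536  1.953]
ft_force [ 0.597 -0.364 -0.212]
elbow [0.231 0.101 0.739] wrist [ 0.675 -0.141  0.731] len 0.506311142737025
forearm axis to shade 0.1286028103753814 [ 0.525 -0.059  0.734]
x,z dirs [ 0.999 -0.048] [0.049 0.999]
[[-0.001  0.946  0.325 -0.083]
 [ 0.    -0.325  0.946 -0.126]
 [ 1.     0.001  0.     0.001]
 [ 0.     0.     0.     1.   ]]
lever_pad [321.7, 224.8] 0.81 [ 0.675 -0.141  0.141]
lever_pad [485.8, 250.6] 0.17 [0.754 0.049 0.015]
[(np.float64(0.0), 77329), (np.float64(0.005), 4353), (np.float64(0.01), 3656), (np.float64(0.015), 35405), (np.float64(0.02), 7055), (np.float64(0.025), 8810), (np.float64(0.03), 11117), (np.float64(0.035), 5146), (np.float64(0.04), 3315), (np.float64(0.045), 3482), (np.float64(0.05), 2240), (np.float64(0.055), 1750), (np.float64(0.06), 5023), (np.float64(0.065), 2795), (np.float64(0.07), 2530), (np.float64(0.075), 6701), (np.float64(0.08), 4849), (np.float64(0.085), 2406), (np.float64(0.09), 1608), (np.float64(0.095), 1820), (np.float64(0.1), 3374), (np.float64(0.105), 1898), (np.float64(0.155), 12312), (np.float64(0.16), 1827), (np.float64(0.32), 1826), (np.float64(0.325), 2798), (np.float64(0.33), 5959), (np.float64(0.335), 3651), (np.float64(0.34), 4068), (np.float64(0.345), 6234), (np.float64(0.35), 7278), (np.float64(0.355), 7688), (np.float64(0.36), 7051), (np.float64(0.365), 1766)]
```

View pics/w1.png

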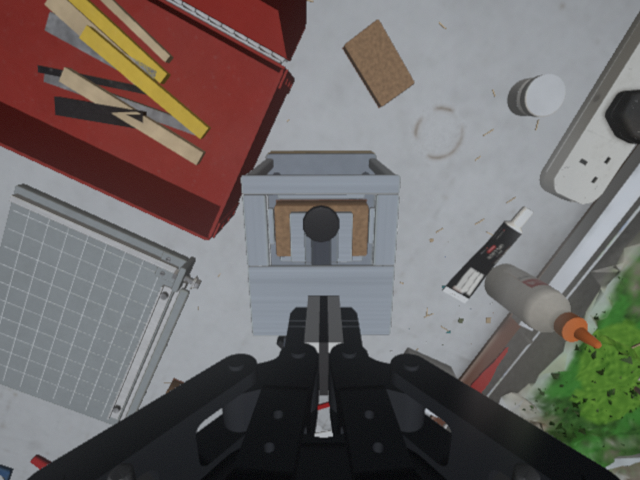

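The wrist view shows the pad at (321,224), inside the window (about 268–376 by 195–265). I refit the window from this nearer view.

```bash
python3 - <<'E'
from h import *
from scipy.optimize import minimize
W=np.load("w1.npy");T=W[(W[:,2]>.152)&(W[:,2]<.166)&(abs(W[:,0]-.7)<.12)&(abs(W[:,1]+.145)<.08)];xy=T[:,:2]*1000
def sd(q):
    x,y=q[:,0],q[:,1]
    return np.maximum(np.maximum(np.maximum(np.maximum(-42-x,x-90),abs(y)-57),np.minimum(28-abs(x),40-abs(y))),0)
def cost(p):
    c,s=np.cos(p[2]),np.sin(p[2]);return np.mean(np.minimum(sd((xy-p[:2])@np.array([[c,-s],[s,c]])),8))
b=minimize(cost,[674,-143,-.046],method="Nelder-Mead",options=dict(initial_simplex=[[674,-143,-.046],[679,-143,-.046],[674,-138,-.046],[674,-143,0]]))
print(b.x,b.fun,np.median(T[:,2]),len(T))
c,s=np.cos(b.x[2]),np.sin(b.x[2]);q=(xy-b.x[:2])@np.array([[c,-s],[s,c]])
m=abs(q[:,1])<30;print("window x edges",q[m&(q[:,0]<0),0].max(),q[m&(q[:,0]>0),0].min()); m=abs(q[:,0])<20;print("y edges",q[m&(q[:,1]<0),1].max(),q[m&(q[:,1]>0),1].min())
D=W[(W[:,2]>.134)&(W[:,2]<.147)&(np.hypot(W[:,0]-.674,W[:,1]+.143)<.022)];D=D[np.hypot(*(D[:,:2]-np.median(D[:,:2],0)).T)<.016]
print("pad",D.mean(0),(D.min(0)+D.max(0))/2,len(D))
E
```

```text
[ 6.74619829e+02 -1.41797273e+02 -4.48396143e-02] 0.0004310489498240788 0.1592207587745374 14027
window x edges -28.04102450589772 27.684898280260953
y edges -39.846332029535446 39.78485187266718
pad [ 0.67455809 -0.14176949  0.14104785] [ 0.67574724 -0.14167571  0.13919664] 1123
```

Request:
move_arm([
  {"offset": [-0.001,0.025,-0.001],"yaw": 0,"jaw": 255},
  {"offset": [-0.001,0.05,-0.001],"yaw": 0,"jaw": 255},
  {"offset": [-0.001,0.075,-0.001],"yaw": 0,"jaw": 255},
  {"offset": [-0.001,0.095,-0.001],"yaw": 0,"jaw": 255},
  {"offset": [-0.001,0.11,-0.001],"yaw": 0,"jaw": 255},
  {"offset": [-0.001,0.115,-0.001],"yaw": 0,"jaw": 255},
  {"offset": [-0.001,0.115,-0.001],"yaw": 0,"jaw": 255},
])

```text
clock: 5.55
position: [0.6755, -0.1458, 0.1838]
ee_rot: [-0.706, 0.018, -0.019, 0.708]
ft_force: [0.0, 0.5, 0.7]
grip_width: 0.003
```

```bash
python3 - <<'E'
from h import *
o=st(); save(manip.camera("scene"),"s3",(250,120,450,270),4)
E
```

```text
clock 5.55
position [ 0.676 -0.146  0.184]
joint_pos [-0.418  0.654  0.878  1.386 -0.506  1.332  1.994]
ft_force [0.026 0.525 0.727]
elbow [0.248 0.11  0.725] wrist [ 0.676 -0.146  0.621] len 0.5087301190907393
forearm axis to shade 0.06779773283437585 [ 0.538 -0.063  0.654]
x,z dirs [ 0.999 -0.052] [0.052 0.999]
```

View pics/s3.png

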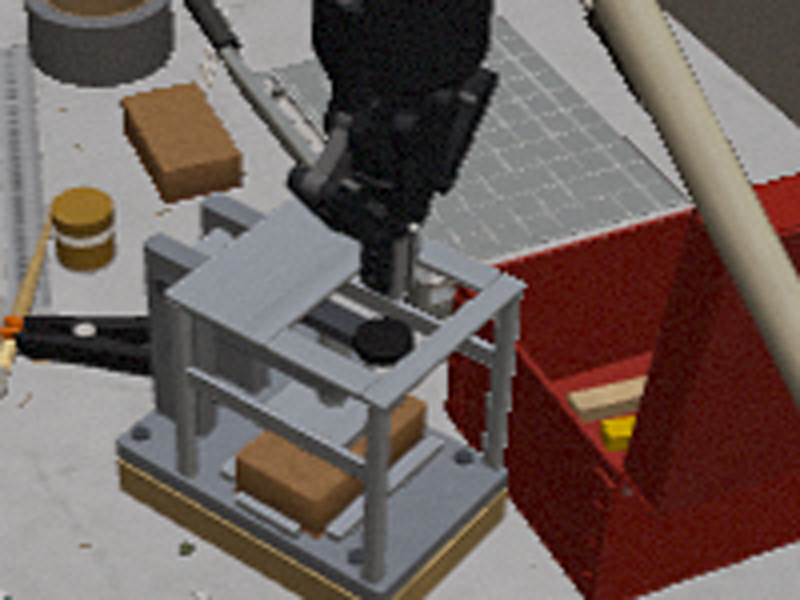

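The crop shows the fingers over the window, above the pad at (383,338), with no contact there. TCP is 4 mm off its target in y, so I check for lag or a contact of the forearm with the lamp.

```bash
python3 - <<'E'
from h import *
o=manip.get_obs();np.set_printoptions(precision=3,suppress=True)
print(o["position"],o["tau"],o["joint_velocities"])
p=manip.camera("scene");q=manip.camera("side")
a=p["pixels"][:200,230:520,::-1];b=q["pixels"][:290,60:460,::-1]
im=np.zeros((600,800,3),np.uint8)
a=cv2.resize(a,(435,300));b=cv2.resize(b,(414,300));im[:300,:435]=a
b=cv2.resize(q["pixels"][:150,60:460,::-1],(800,300));im[300:]=b
cv2.imwrite("pics/e1.png",im)
o=manip.get_obs();print(o["position"],o["tau"])
E
```

```text
[ 0.676 -0.146  0.185] [ -0.062 -64.434  18.819 -33.057  -0.053  -0.133   0.033] [-0.006 -0.013  0.009 -0.014  0.003  0.003 -0.001]
[ 0.676 -0.146  0.185] [ -0.036 -65.261  19.177 -33.795  -0.013  -0.001  -0.001]
```

View pics/e1.png

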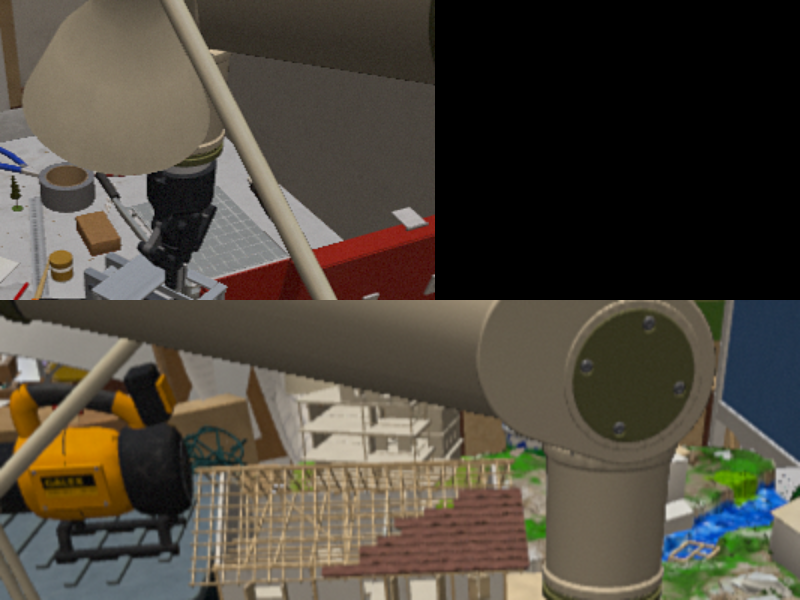

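```bash
python3 - <<'E'
from h import *
np.set_printoptions(precision=3,suppress=True)
p=manip.camera("side");K=p["intrinsics"];d=p["depth"];v,u=np.mgrid[:480,:640]
W=((np.stack([(u-K[0,2])/K[0,0]*d,(v-K[1,2])/K[1,1]*d,d],-1)-p["t"])@p["R"])
m=(d>0)&(W[...,2]>.45)&(W[...,0]>.1)&(W[...,0]<.8)&(W[...,1]<.05)&(W[...,1]>-.4)
for x0 in np.arange(.3,.76,.06):
    q=W[m&(abs(W[...,0]-x0)<.02)]
    if len(q)>20: print(round(x0,2),len(q),"y",np.percentile(q[:,1],[1,99]),"z",np.percentile(q[:,2],[1,99]))
S=np.load("s.npz")["a"].reshape(-1,3);S=S[(S[:,2]>.45)&(S[:,0]>.42)&(S[:,0]<.8)&(abs(S[:,1])<.2)]
for z in np.arange(.46,.66,.02):
    q=S[abs(S[:,2]-z)<.01]; print("shade",round(z,2),len(q),q[:,:2].min(0) if len(q) else"",q[:,:2].max(0) if len(q) else"")
E
```

```text
0.3 61 y [0.027 0.047] z [0.546 0.554]
0.36 445 y [-0.034  0.033] z [0.542 0.556]
0.42 967 y [-0.075 -0.028] z [0.53  0.556]
0.48 1549 y [-0.109 -0.061] z [0.515 0.555]
0.54 2170 y [-0.14   0.043] z [0.479 0.553]
0.6 2799 y [-0.174 -0.127] z [0.478 0.552]
0.66 3242 y [-0.205 -0.174] z [0.451 0.551]
shade 0.46 0  
shade 0.48 2066 [ 0.42  -0.002] [0.637 0.129]
shade 0.5 3218 [0.427 0.008] [0.669 0.125]
shade 0.52 3095 [0.449 0.019] [0.66  0.117]
shade 0.54 2936 [0.474 0.038] [0.645 0.11 ]
shade 0.56 2087 [0.498 0.045] [0.635 0.1  ]
shade 0.58 568 [0.522 0.065] [0.598 0.092]
shade 0.6 0  
shade 0.62 0  
shade 0.64 0
```

Request:
move_arm([
  {"offset": [-0.001,0,0.002],"yaw": 0,"jaw": 255},
  {"offset": [-0.001,0,0.004],"yaw": 0,"jaw": 255},
  {"offset": [-0.001,0,0.004],"yaw": 0,"jaw": 255},
])

```text
clock: 6.0
position: [0.6757, -0.1411, 0.186]
ee_rot: [-0.706, 0.016, -0.02, 0.708]
ft_force: [-0.1, 0.7, 0.0]
grip_width: -0.003
```

```bash
python3 -c "
from h import *
o=st();print(o['tau'],o['joint_velocities'])"
```

```text
clock 6.0
position [ 0.676 -0.141  0.186]
joint_pos [-0.428  0.648  0.88   1.389 -0.504  1.33   1.988]
ft_force [-0.129  0.696  0.019]
elbow [0.245 0.112 0.726] wrist [ 0.676 -0.141  0.623] len 0.5097198061067568
forearm axis to shade 0.0662029699261331 [ 0.537 -0.06   0.656]
x,z dirs [ 0.999 -0.051] [0.051 0.999]
[  0.783 -66.351  20.102 -34.255   0.113  -0.033  -0.064] [ 0.002  0.008 -0.001  0.005 -0.002 -0.     0.006]
```

The arm moved freely to the side, so nothing is touching. But the forearm passes within about 1–2 cm of the lamp shade, and pressing would lower it further. I fit the kinematics to see how the elbow can be swung away.

```bash
cat > kin.py <<'E'
import numpy as np, itertools
from scipy.optimize import least_squares
from scipy.spatial.transform import Rotation as Ro
J=np.array([[-1.148,.332,-.065,1.46,.022,1.35,-.088],[-1.15,-.06,-.074,1.276,-.005,1.924,-.101],[-.943,-.103,.223,1.288,.025,1.951,.804],[-.687,-.217,.728,1.324,.154,1.975,1.606],[-.523,.235,1.032,1.226,-.209,1.787,1.96],[-.292,.609,.924,1.021,-.482,1.706,1.976],[-.411,.598,.915,1.222,-.466,1.536,1.953],[-.418,.654,.878,1.386,-.506,1.332,1.994]])
X=np.array([[.2693,.5636,.2475],[.187,.3912,.55],[.3511,.2295,.5608],[.3875,-.142,.5604],[.5217,-.1951,.4791],[.6756,-.1818,.3765],[.6755,-.1413,.2935],[.6755,-.1458,.1838]])
def fk(j,s,p):
    h,L1,a1,L2,a2,T=p; e=lambda ax,t:Ro.from_euler(ax,t)
    R=e('z',s[0]*j[0])*e('y',j[1]); R3=R*e('z',s[1]*j[2]); E=np.array([0,0,h])+R3.apply([a1,0,L1])
    R4=R3*e('y',j[3]); R5=R4*e('z',s[2]*j[4]); w=E+R4.apply([-a1,0,L2]); R6=R5*e('y',j[5])
    return w+R6.apply([a2,0,T]),R6*e('z',s[3]*j[6]),E,w
E
python3 - <<'E'
from kin import *
best=None
for s in itertools.product((1,-1),repeat=3):
    s=(*s,1)
    f=lambda p:np.ravel([fk(j,s,np.r_[.37,p])[0]-x for j,x in zip(J,X)])
    r=least_squares(f,[.45,0,.49,0,.44]); print(s,r.cost,np.round(r.x,3))
E
```

```text
(1, 1, 1, 1) 0.7108617326723007 [ 1.579 -1.076  1.067  0.169  0.716]
(1, 1, -1, 1) 0.8793771119587825 [ 0.589 -1.219  1.111 -0.076 -0.456]
(1, -1, 1, 1) 0.946032966206208 [ 0.552 -1.259  0.968 -0.152 -0.57 ]
(1, -1, -1, 1) 0.7312641234835241 [ 1.708 -1.058  1.014  0.264  0.841]
(-1, 1, 1, 1) 0.7804579226845253 [0.622 0.389 0.022 0.269 0.835]
(-1, 1, -1, 1) 0.7550915011644717 [-0.774  0.149 -0.024 -0.22  -0.865]
(-1, -1, 1, 1) 0.08912103160076855 [ 0.024 -0.069  0.537 -0.094 -0.065]
(-1, -1, -1, 1) 0.005903522729309715 [ 0.419 -0.017  0.504 -0.016  0.395]
```

```bash
cat >> kin.py <<'E'
def fk(j,p):
    h=.37; L1,a1,y1,L2,a2,y2,T,ax,ay,o1,o3,o5=p; e=lambda a,t:Ro.from_euler(a,t)
    R=e('z',o1-j[0])*e('y',j[1]); R3=R*e('z',o3-j[2]); S=np.array([0,0,h])+e('z',o1-j[0]).apply([0,ay,0]); E=S+R3.apply([a1,y1,L1])
    R4=R3*e('y',j[3]); R5=R4*e('z',o5-j[4]); w=E+R4.apply([-a1+ax,y2,L2]); R6=R5*e('y',j[5])
    return w+R6.apply([a2,0,T]),R6*e('z',-j[6]),E,w
def fit():
    f=lambda p:np.r_[np.ravel([fk(j,p)[0]-x for j,x in zip(J,X)])*1,np.ravel([(fk(j,p)[1].apply([0,0,1])-[0,0,-1])*.3 for j in J]),1e-3*(np.array(p)[[1,2,4,5,7,8,9,10,11]])]
    return least_squares(f,[.42,0,0,.5,0,0,.4,0,0,0,0,0])
E
python3 - <<'E'
from kin import *
r=fit();np.set_printoptions(precision=3,suppress=True);print(r.cost,r.x)
for j,x in zip(J,X): q=fk(j,r.x);print((q[0]-x)*1000,q[1].apply([0,0,1]),q[1].as_matrix()[:2,0],q[2],q[3])
E
```

```text
3.0635430367518127e-06 [ 0.448  0.001 -0.011  0.491  0.002 -0.011  0.438  0.001 -0.022  0.002
 -0.004 -0.001]
[0.211 0.063 0.388] [ 0.003 -0.001 -1.   ] [-0.431 -0.902] [0.091 0.121 0.793] [0.269 0.566 0.686]
[0.008 0.03  0.135] [ 0.001  0.001 -1.   ] [-0.433 -0.901] [ 0.02  -0.036  0.818] [0.187 0.392 0.988]
[ 0.293 -0.069  0.187] [ 0.003  0.001 -1.   ] [-0.057 -0.998] [-0.001 -0.058  0.816] [0.351 0.23  0.999]
[-0.129  0.265 -0.365] [ 0.001  0.002 -1.   ] [-0.057 -0.998] [-0.06  -0.09   0.806] [ 0.389 -0.143  0.998]
[ 0.201 -0.247 -0.095] [ 0.003 -0.    -1.   ] [-0.063 -0.998] [0.097 0.023 0.808] [ 0.522 -0.196  0.917]
[ 0.026 -0.155  0.19 ] [ 0.001 -0.    -1.   ] [-0.06  -0.998] [0.247 0.044 0.743] [ 0.676 -0.183  0.815]
[-0.446  0.298  0.078] [-0.003  0.002 -1.   ] [-0.049 -0.999] [0.237 0.072 0.745] [ 0.678 -0.143  0.731]
[ 0.068  0.219 -0.515] [ 0.002 -0.    -1.   ] [-0.052 -0.999] [0.255 0.081 0.731] [ 0.676 -0.146  0.621]
```

```bash
cat >> kin.py <<'E'
P=fit().x
def err(j,x,Rt):
    q=fk(j,P); return np.r_[x-q[0],(Rt*q[1].inv()).as_rotvec()]
def jac(j):
    q0=fk(j,P);Jm=[]
    for i in range(7):
        k=np.array(j,float);k[i]+=1e-5;q=fk(k,P);Jm.append(np.r_[q[0]-q0[0],(q[1]*q0[1].inv()).as_rotvec()]/1e-5)
    return np.array(Jm).T
def go(j,x,yaw=None,n=15):
    j=np.array(j,float);q=fk(j,P);x0=q[0];R0=q[1];dR=Ro.from_rotvec([0,0,0 if yaw is None else yaw])
    for t in np.linspace(0,1,n+1)[1:]:
        e=err(j,x0+(x-x0)*t,Ro.from_rotvec(dR.as_rotvec()*t)*R0); j=j+np.linalg.pinv(jac(j))@e
    return j
def shade(j):
    q=fk(j,P);E,w=q[2],q[3];d=(w-E)[:2]/np.linalg.norm((w-E)[:2]);v=np.array([.59,.065])-w[:2];return abs(d[0]*v[1]-d[1]*v[0])
E
python3 - <<'E'
from kin import *
np.set_printoptions(precision=3,suppress=True)
for k in range(7):
    yaw=np.radians(22.5) if k==1 else 0
    print(k,"sim",go(J[k],X[k+1],yaw),"real",J[k+1])
j0=np.array([-.428,.648,.88,1.389,-.504,1.33,1.988]);print(shade(j0))
up=lambda:go(j0,np.array([.675,-.16,.38]))
A=np.array
for name,path in {"rightout":[(.675,-.16,.38),(.6,-.4,.38),(.4,-.3,.5),(.4,-.1,.55),(.52,-.18,.45),(.675,-.16,.38),(.675,-.142,.145)],
 "twice":[(.675,-.16,.38)]+[(.6,-.4,.38),(.4,-.3,.5),(.4,-.1,.55),(.52,-.18,.45),(.675,-.16,.38)]*2+[(.675,-.142,.145)],
 "reverse":[(.675,-.16,.38),(.4,-.1,.55),(.4,-.3,.5),(.6,-.4,.38),(.675,-.16,.38),(.675,-.142,.145)]}.items():
    j=j0
    for x in path: j=go(j,A(x)); 
    print(name,j,shade(j))
for yaw in(-2.9,-1.5,1.5): 
    j=go(up(),A([.675,-.16,.38]),yaw,30);print(yaw,j,shade(j))
E
```

```text
0 sim [-1.151 -0.06  -0.075  1.277 -0.003  1.925 -0.1  ] real [-1.15  -0.06  -0.074  1.276 -0.005  1.924 -0.101]
1 sim [-0.963 -0.104  0.241  1.289  0.025  1.952  0.804] real [-0.943 -0.103  0.223  1.288  0.025  1.951  0.804]
2 sim [-0.747 -0.238  0.759  1.327  0.177  1.979  1.585] real [-0.687 -0.217  0.728  1.324  0.154  1.975  1.606]
3 sim [-0.495  0.23   0.994  1.223 -0.2    1.789  1.958] real [-0.523  0.235  1.032  1.226 -0.209  1.787  1.96 ]
4 sim [-0.292  0.606  0.919  1.024 -0.479  1.703  1.972] real [-0.292  0.609  0.924  1.021 -0.482  1.706  1.976]
5 sim [-0.416  0.595  0.918  1.228 -0.465  1.529  1.942] real [-0.411  0.598  0.915  1.222 -0.466  1.536  1.953]
6 sim [-0.412  0.658  0.875  1.377 -0.507  1.342  1.997] real [-0.418  0.654  0.878  1.386 -0.506  1.332  1.994]
0.142292112854314
rightout [-0.351  0.631  0.734  1.434 -0.435  1.237  1.948] 0.15032921445845468
twice [-0.273  0.594  0.607  1.429 -0.35   1.22   1.893] 0.15890431514877296
reverse [-2.208 -0.768  1.994  1.444  0.704  1.37   1.28 ] 0.2182750439848538
-2.9 [-0.454  0.842  1.455  1.031 -0.875  1.85  -0.747] 0.1263066655172197
-1.5 [-0.433  0.709  1.218  1.042 -0.668  1.76   0.559] 0.14358879074103487
1.5 [-0.197  0.525  0.646  1.024 -0.318  1.681  3.367] 0.18199542523124385
```

The model matches the arm to under a millimetre and reproduces its null-space behaviour. I search a short safe loop, high over the free area, that swings the elbow away from the lamp.

```bash
cat > srch.py <<'E'
from kin import *
np.set_printoptions(precision=3,suppress=True)
lo=np.array([-2.6,-.5,-1.47,.16,-1.27,.06,-2.6])+.05;hi=np.array([2.6,2.12,1.34,2.42,4.41,2.06,2.6])-.05
j0=go([-.428,.648,.88,1.389,-.504,1.33,1.988],np.array([.675,-.16,.38]));x0=np.array([.675,-.16,.38]);print("base",shade(j0))
rng=np.random.default_rng(0);res=[]
import time;t0=time.time()
while time.time()-t0<240:
    n=rng.integers(2,4);pts=[];ys=[]
    for i in range(n):
        r=rng.uniform(.42,.74);y=rng.uniform(-.4,-.15);x=np.sqrt(max(r*r-y*y,.1));pts.append([x,y,rng.uniform(.37,.55)]);ys.append(rng.uniform(-1.8,.55))
    j=j0;c=0;L=0;px=x0;ok=True
    for x,yw in zip(pts+[x0],ys+[0]):
        x=np.array(x);L+=max(np.linalg.norm(x-px)/.35,abs(yw-c)/1.2);j=go(j,x,yw-c,6);c=yw;px=x
        if np.any(j<lo)|np.any(j>hi)|(shade(j)<.14) or np.linalg.norm(err(j,x,fk(j,P)[1])[:3])>.01: ok=False;break
    if ok and L<7: res.append((shade(j),L,np.array(pts),ys,j))
res.sort(key=lambda r:-r[0]);print(len(res))
for r in res[:6]:print(r[0],r[1],r[2].tolist(),np.round(np.degrees(r[3])),r[4])
E
sed -i 's/^P=fit().x/P=fit().x  # noqa/' kin.py; timeout 500 python3 srch.py | cut -c1-400
```

```text
base 0.1655718175613263
1230
0.23195546903681064 2.2325015290629358 [[0.4490461569156033, -0.19878926437750827, 0.5298736045575207], [0.37165922314392663, -0.29780591238132137, 0.4112120285030061]] [-24. -26.] [ 0.793  0.8   -1.411  0.961  0.839  1.882  1.295]
0.19828680049962707 3.1374056162371886 [[0.6175425289472738, -0.22185240760532854, 0.5265957142621263], [0.5008947132271265, -0.273867773767666, 0.3965010097865352], [0.32064156132837496, -0.28210040553965043, 0.4766075956247847]] [  9. -58. -34.] [ 0.034  0.47   0.227  1.024 -0.114  1.657  1.75 ]
0.18874855709412297 4.844027407296971 [[0.36789195625837423, -0.38737234510832463, 0.4912300767487132], [0.5147894594012435, -0.21417537694834055, 0.5489183397119527], [0.47887101740329663, -0.1544051772577531, 0.38643518125840004]] [-37.  18. -91.] [-0.153  0.503  0.563  1.036 -0.278  1.665  1.853]
0.18736486363687047 3.272052073133903 [[0.34884017678019574, -0.32900047074558814, 0.4496327451255886], [0.5495952849535511, -0.33767778004714916, 0.41984765970073806], [0.6249601891483041, -0.22963081357760343, 0.4916562152460961]] [-23. -67.  13.] [-0.157  0.478  0.539  1.06  -0.247  1.639  1.841]
0.1867774918253929 3.8317784577059966 [[0.31622776601683794, -0.3551506958185316, 0.5023036964974767], [0.39848908037819836, -0.1852180134682877, 0.39906048768975527]] [ -0. -90.] [-0.145  0.495  0.533  1.043 -0.253  1.656  1.829]
0.18623135327716484 3.788339326895951 [[0.31622776601683794, -0.35172774025859965, 0.4983817413773602], [0.5112202927627396, -0.15401089170646237, 0.40943013683338947]] [ 22. -78.] [-0.151  0.501  0.549  1.034 -0.262  1.663  1.833]
```

```bash
cat > chk.py <<'E'
from kin import *
np.set_printoptions(precision=3,suppress=True)
x0=[.675,-.16,.38]
j0=go([-.428,.648,.88,1.389,-.504,1.33,1.988],np.array(x0))
C={2:([[.6175,-.222,.527],[.5,-.274,.397],[.32,-.282,.477],x0],[9,-58,-34,0]),
3:([[.368,-.387,.491],[.515,-.214,.549],[.479,-.154,.386],x0],[-37,18,-91,0]),
4:([[.35,-.33,.45],[.55,-.338,.42],[.625,-.23,.49],x0],[-23,-67,13,0]),
5:([[.316,-.355,.5],[.4,-.185,.4],x0],[0,-90,0])}
for k,(pts,ys) in C.items():
  for n in(20,60):
    j=j0;c=0;print(k,n)
    for x,y in zip(pts,ys):
        j=go(j,np.array(x),np.radians(y-c),n);c=y;q=fk(j,P)
        if n==60: print("  ",x,y,j,"E",q[2],"sh",shade(j))
    j=go(j,np.array([.6748,-.142,.145]),0,n);print("final",j,fk(j,P)[2],shade(j))
E
python3 chk.py
```

```text
2 20
final [-2.165 -0.838  1.882  1.444  0.798  1.421  1.231] [ 0.207 -0.271  0.662] 0.22067389720928413
2 60
   [0.6175, -0.222, 0.527] 9 [-0.12   0.557  0.916  0.73  -0.486  1.997  2.177] E [ 0.232 -0.001  0.755] sh 0.23629253621562168
   [0.5, -0.274, 0.397] -58 [-0.55   0.345  1.293  1.397 -0.331  1.638  1.212] E [0.134 0.052 0.796] sh 0.31205985342842857
   [0.32, -0.282, 0.477] -34 [-0.706 -0.442  0.896  1.533  0.361  1.869  1.182] E [-0.132 -0.152  0.772] sh 0.4062044244559387
   [0.675, -0.16, 0.38] 0 [-2.255 -0.669  1.883  1.05   0.65   1.79   1.397] E [ 0.197 -0.209  0.715] sh 0.23181689153544596
final [-2.192 -0.79   1.957  1.443  0.733  1.385  1.266] [ 0.206 -0.254  0.678] 0.2199513704590069
3 20
final [-0.364  0.638  0.758  1.434 -0.453  1.241  1.961] [0.255 0.065 0.734] 0.14902385212632807
3 60
   [0.368, -0.387, 0.491] -37 [-0.294  0.21   1.269  1.265 -0.209  1.803  1.794] E [ 0.087 -0.001  0.811] sh 0.4454818022379043
   [0.515, -0.214, 0.549] 18 [-0.374  0.295  1.01   1.018 -0.275  1.947  2.348] E [0.124 0.018 0.802] sh 0.2798181209555445
   [0.479, -0.154, 0.386] -9
[... 891 characters left out ...]
751] sh 0.16787486547484243
final [-0.401  0.661  0.821  1.436 -0.497  1.252  1.988] [0.26  0.078 0.728] 0.14389503958222435
5 20
final [-0.169  0.563  0.449  1.422 -0.254  1.208  1.829] [0.238 0.008 0.751] 0.16878185212139982
5 60
   [0.316, -0.355, 0.5] 0 [-0.459 -0.15   1.078  1.376  0.132  1.828  2.171] E [-0.056 -0.059  0.812] sh 0.5005738701293702
   [0.4, -0.185, 0.4] -90 [-0.305 -0.18   0.542  1.666  0.099  1.629  0.187] E [-0.071 -0.056  0.81 ] sh 0.2875240973990473
   [0.675, -0.16, 0.38] 0 [-0.118  0.492  0.486  1.029 -0.227  1.662  1.816] E [ 0.21  -0.007  0.767] sh 0.1875357205236075
final [-0.161  0.561  0.437  1.421 -0.247  1.207  1.824] [0.237 0.006 0.752] 0.16924660776926023
```

Loop 5 is consistent and gives about 27 mm more clearance. First I go up, then around.

Request:
move_arm([
  {"offset": [0,-0.03,0],"yaw": 0,"jaw": 255},
  {"offset": [0,-0.065,0],"yaw": 0,"jaw": 255},
  {"offset": [0,-0.1,-0.005],"yaw": 0,"jaw": 255},
  {"offset": [0,-0.135,-0.01],"yaw": 0,"jaw": 255},
  {"offset": [0,-0.17,-0.015],"yaw": 0,"jaw": 255},
  {"offset": [0,-0.194,-0.019],"yaw": 0,"jaw": 255},
  {"offset": [-0.025,-0.205,-0.035],"yaw": 0,"jaw": 255},
  {"offset": [-0.055,-0.215,-0.05],"yaw": 0,"jaw": 255},
  {"offset": [-0.085,-0.225,-0.068],"yaw": 0,"jaw": 255},
  {"offset": [-0.115,-0.235,-0.085],"yaw": 0,"jaw": 255},
])

```text
clock: 6.83
position: [0.5537, -0.2214, 0.4204]
ee_rot: [-0.706, 0.016, -0.02, 0.708]
ft_force: [-0.7, 0.7, 1.7]
grip_width: -0.004
```

```bash
python3 -c "
from h import *
st()"
```

```text
clock 6.8333
position [ 0.554 -0.221  0.42 ]
joint_pos [-0.435  0.338  1.027  1.266 -0.295  1.686  2.049]
ft_force [-0.652  0.666  1.705]
elbow [0.134 0.063 0.792] wrist [ 0.554 -0.221  0.857] len 0.5105778234036285
forearm axis to shade 0.2809854560564091 [ 0.412 -0.125  0.835]
x,z dirs [ 0.999 -0.051] [0.051 0.999]
```

Request:
move_arm([
  {"offset": [-0.029,-0.01,-0.018],"yaw": 0,"jaw": 255},
  {"offset": [-0.058,-0.02,-0.036],"yaw": 0,"jaw": 255},
  {"offset": [-0.087,-0.03,-0.055],"yaw": 0,"jaw": 255},
  {"offset": [-0.116,-0.04,-0.073],"yaw": 0,"jaw": 255},
  {"offset": [-0.145,-0.05,-0.091],"yaw": 0,"jaw": 255},
  {"offset": [-0.174,-0.06,-0.11],"yaw": 0,"jaw": 255},
  {"offset": [-0.203,-0.07,-0.128],"yaw": 0,"jaw": 255},
  {"offset": [-0.231,-0.08,-0.146],"yaw": 0,"jaw": 255},
  {"offset": [-0.231,-0.08,-0.146],"yaw": 0,"jaw": 255},
])

```text
clock: 7.58
position: [0.3087, -0.361, 0.5007]
ee_rot: [-0.705, 0.017, -0.025, 0.708]
ft_force: [-0.5, -1.6, 0.3]
grip_width: 0.002
```

```bash
python3 - <<'E'
from h import *
o=st()
from kin import go,fk,P,shade
j=go(o["joint_pos"],np.array([.4,-.185,.4]),np.radians(-90),60);print(j)
j=go(j,np.array([.675,-.16,.38]),np.radians(90),60);print(j)
j=go(j,np.array([.6748,-.142,.145]),0,30);print(j,shade(j))
E
```

```text
clock 7.5833
position [ 0.309 -0.361  0.501]
joint_pos [-0.48  -0.163  1.106  1.374  0.141  1.831  2.168]
ft_force [-0.466 -1.574  0.304]
elbow [-0.064 -0.034  0.811] wrist [ 0.309 -0.361  0.938] len 0.51232057443397
forearm axis to shade 0.5145683967913877 [ 0.195 -0.261  0.899]
x,z dirs [ 0.998 -0.06 ] [0.06  0.998]
[-0.3   -0.185  0.534  1.67   0.103  1.625  0.171]
[-0.116  0.488  0.485  1.033 -0.231  1.658  1.807]
[-0.158  0.558  0.436  1.426 -0.251  1.203  1.817] 0.1712161234393392
```

Request:
move_arm([
  {"offset": [0.006,0.008,0.014],"yaw": 6.9,"jaw": 255},
  {"offset": [0.012,0.015,0.028],"yaw": 13.8,"jaw": 255},
  {"offset": [0.018,0.023,0.042],"yaw": 20.7,"jaw": 255},
  {"offset": [0.025,0.031,0.056],"yaw": 27.6,"jaw": 255},
  {"offset": [0.031,0.038,0.07],"yaw": 34.5,"jaw": 255},
  {"offset": [0.037,0.046,0.084],"yaw": 41.4,"jaw": 255},
  {"offset": [0.043,0.054,0.097],"yaw": 48.3,"jaw": 255},
  {"offset": [0.049,0.062,0.111],"yaw": 55.2,"jaw": 255},
  {"offset": [0.055,0.069,0.125],"yaw": 62.1,"jaw": 255},
  {"offset": [0.062,0.077,0.139],"yaw": 69,"jaw": 255},
])

```text
clock: 8.42
position: [0.38, -0.2252, 0.4248]
ee_rot: [-0.565, 0.417, -0.422, 0.573]
ft_force: [-0.1, -0.7, 0.4]
grip_width: -0.001
```

```bash
cat >> h.py <<'E'
def rel(x,ang):  # tool offset to world x, and yaw so that tool x points at ang deg
    o=manip.get_obs();R=Ro.from_quat(o["ee_rot"]).as_matrix();a=np.degrees(np.arctan2(R[1,0],R[0,0]))
    print("offset",R.T@(np.array(x)-o["position"]),"yaw",-(ang-a))
E
python3 - <<'E'
from h import *
st();rel([.4,-.185,.4],-93)
E
```

```text
clock 8.4167
position [ 0.38  -0.225  0.425]
joint_pos [-0.315 -0.2    0.637  1.617  0.112  1.675  0.624]
ft_force [-0.098 -0.722  0.384]
elbow [-0.084 -0.028  0.808] wrist [ 0.38  -0.225  0.862] len 0.5076079184907408
forearm axis to shade 0.3686153863853473 [ 0.38  -0.225  0.862]
x,z dirs [ 0.295 -0.955] [0.955 0.295]
offset [-0.032  0.025  0.031] yaw 20.16501082506882
```

Request:
move_arm([
  {"offset": [-0.011,0.008,0.01],"yaw": 6.7,"jaw": 255},
  {"offset": [-0.021,0.016,0.02],"yaw": 13.4,"jaw": 255},
  {"offset": [-0.032,0.025,0.031],"yaw": 20.2,"jaw": 255},
])

```text
clock: 8.67
position: [0.4007, -0.1849, 0.4]
ee_rot: [0.481, -0.513, 0.517, -0.489]
ft_force: [0.3, 0.3, -0.3]
grip_width: -0.002
```

```bash
python3 - <<'E'
from h import *
o=st();rel([.675,-.16,.38],-2.6)
from kin import go,shade
j=go(o["joint_pos"],np.array([.675,-.16,.38]),np.radians(90),60);print(j)
j=go(j,np.array([.6748,-.142,.145]),0,30);print(j,shade(j))
E
```

```text
clock 8.6667
position [ 0.401 -0.185  0.4  ]
joint_pos [-0.298 -0.185  0.544  1.67   0.088  1.619  0.184]
ft_force [ 0.334  0.27  -0.299]
elbow [-0.079 -0.024  0.809] wrist [ 0.401 -0.185  0.837] len 0.5063078065974962
forearm axis to shade 0.318762325705015 [ 0.401 -0.185  0.837]
x,z dirs [-0.059 -0.998] [ 0.998 -0.059]
offset [-0.041  0.024  0.272] yaw -90.80178974263082
[-0.106  0.509  0.489  1.006 -0.246  1.683  1.814]
[-0.153  0.574  0.441  1.403 -0.263  1.228  1.827] 0.17176557931509406
```

Request:
move_arm([
  {"offset": [-0.003,0.002,0.021],"yaw": -7,"jaw": 255},
  {"offset": [-0.006,0.004,0.042],"yaw": -14,"jaw": 255},
  {"offset": [-0.009,0.006,0.063],"yaw": -21,"jaw": 255},
  {"offset": [-0.013,0.007,0.084],"yaw": -28,"jaw": 255},
  {"offset": [-0.016,0.009,0.105],"yaw": -35,"jaw": 255},
  {"offset": [-0.019,0.011,0.126],"yaw": -42,"jaw": 255},
  {"offset": [-0.022,0.013,0.147],"yaw": -49,"jaw": 255},
  {"offset": [-0.025,0.015,0.168],"yaw": -56,"jaw": 255},
  {"offset": [-0.028,0.017,0.189],"yaw": -63,"jaw": 255},
  {"offset": [-0.032,0.018,0.209],"yaw": -70,"jaw": 255},
])

```text
clock: 9.5
position: [0.6126, -0.165, 0.3841]
ee_rot: [-0.69, 0.137, -0.145, 0.695]
ft_force: [0.7, -0.2, -0.4]
grip_width: -0.003
```

```bash
python3 - <<'E'
from h import *
o=st();rel([.675,-.15,.35],-2.6)
E
```

```text
clock 9.5
position [ 0.613 -0.165  0.384]
joint_pos [-0.218  0.344  0.579  1.227 -0.194  1.613  1.492]
ft_force [ 0.688 -0.248 -0.364]
elbow [0.147 0.033 0.791] wrist [ 0.613 -0.165  0.821] len 0.5065403350245479
forearm axis to shade 0.22958030431330453 [ 0.494 -0.115  0.813]
x,z dirs [ 0.92  -0.392] [0.392 0.92 ]
offset [0.051 0.035 0.038] yaw -20.454022183245147
```

Request:
move_arm([
  {"offset": [0.017,0.011,0.013],"yaw": -6.8,"jaw": 255},
  {"offset": [0.034,0.022,0.025],"yaw": -13.6,"jaw": 255},
  {"offset": [0.051,0.035,0.038],"yaw": -20.5,"jaw": 255},
  {"offset": [0.051,0.035,0.038],"yaw": -20.5,"jaw": 255},
])

```text
clock: 9.83
position: [0.677, -0.147, 0.345]
ee_rot: [-0.705, 0.009, -0.014, 0.709]
ft_force: [0.5, 1.1, -1.2]
grip_width: -0.002
```

```bash
python3 - <<'E'
from h import *
o=st();rel([.6748,-.1422,.2],-2.6)
E
```

```text
clock 9.8333
position [ 0.677 -0.147  0.345]
joint_pos [-0.157  0.488  0.498  1.11  -0.234  1.589  1.823]
ft_force [ 0.503  1.1   -1.179]
elbow [0.207 0.033 0.765] wrist [ 0.677 -0.147  0.782] len 0.5032887613500444
forearm axis to shade 0.17900453139150635 [ 0.518 -0.086  0.776]
x,z dirs [ 0.999 -0.034] [0.034 0.999]
offset [-0.003  0.145  0.004] yaw 0.6604230928656298
```

The elbow is now well away from the lamp. Down to just above the guard.

Request:
move_arm([
  {"offset": [-0.003,0.03,0.004],"yaw": 0.6,"jaw": 255},
  {"offset": [-0.003,0.06,0.004],"yaw": 0.6,"jaw": 255},
  {"offset": [-0.003,0.09,0.004],"yaw": 0.6,"jaw": 255},
  {"offset": [-0.003,0.115,0.004],"yaw": 0.6,"jaw": 255},
  {"offset": [-0.003,0.135,0.004],"yaw": 0.6,"jaw": 255},
  {"offset": [-0.003,0.145,0.004],"yaw": 0.6,"jaw": 255},
  {"offset": [-0.003,0.145,0.004],"yaw": 0.6,"jaw": 255},
])

```text
clock: 10.42
position: [0.6741, -0.1416, 0.1977]
ee_rot: [-0.704, 0.015, -0.017, 0.709]
ft_force: [0.6, -0.2, -0.0]
grip_width: 0.002
```

```bash
python3 - <<'E'
from h import *
o=st();rel([.6748,-.1422,.165],-2.6)
from kin import fk,P,shade
print(shade(o["joint_pos"]))
E
```

```text
clock 10.4167
position [ 0.674 -0.142  0.198]
joint_pos [-0.179  0.528  0.472  1.361 -0.248  1.307  1.828]
ft_force [ 0.579 -0.234 -0.043]
elbow [0.222 0.04  0.756] wrist [ 0.674 -0.142  0.635] len 0.5023138120174541
forearm axis to shade 0.09481346546266463 [ 0.551 -0.092  0.668]
x,z dirs [ 0.999 -0.045] [0.045 0.999]
offset [ 0.001  0.033 -0.001] yaw 0.027852254478787586
0.17060412489740345
```

Request:
move_arm([
  {"offset": [0.001,0.01,-0.001],"yaw": 0,"jaw": 255},
  {"offset": [0.001,0.02,-0.001],"yaw": 0,"jaw": 255},
  {"offset": [0.001,0.028,-0.001],"yaw": 0,"jaw": 255},
  {"offset": [0.001,0.034,-0.001],"yaw": 0,"jaw": 255},
  {"offset": [0.001,0.036,-0.001],"yaw": 0,"jaw": 255},
  {"offset": [0.001,0.036,-0.001],"yaw": 0,"jaw": 255},
])

```text
clock: 10.92
position: [0.675, -0.1423, 0.1612]
ee_rot: [-0.704, 0.015, -0.017, 0.709]
ft_force: [0.6, 0.0, 0.3]
grip_width: 0.002
```

```bash
python3 - <<'E'
from h import *
o=st();rel([.6748,-.1422,.15],-2.6)
p=manip.camera("scene");q=manip.camera("side")
im=np.zeros((480,800,3),np.uint8)
im[:,:400]=cv2.resize(p["pixels"][150:270,280:380,::-1],(400,480),interpolation=2);im[:,400:]=cv2.resize(q["pixels"][200:320,310:410,::-1],(400,480),interpolation=2);cv2.imwrite("pics/f1.png",im)
E
```

```text
clock 10.9167
position [ 0.675 -0.142  0.161]
joint_pos [-0.173  0.557  0.463  1.399 -0.26   1.244  1.838]
ft_force [0.571 0.029 0.313]
elbow [0.233 0.041 0.749] wrist [ 0.675 -0.142  0.598] len 0.5019680037174987
forearm axis to shade 0.08313488177344043 [ 0.54  -0.086  0.644]
x,z dirs [ 0.999 -0.045] [0.045 0.999]
offset [-0.     0.011  0.   ] yaw 0.027711016464725624
```

View pics/f1.png

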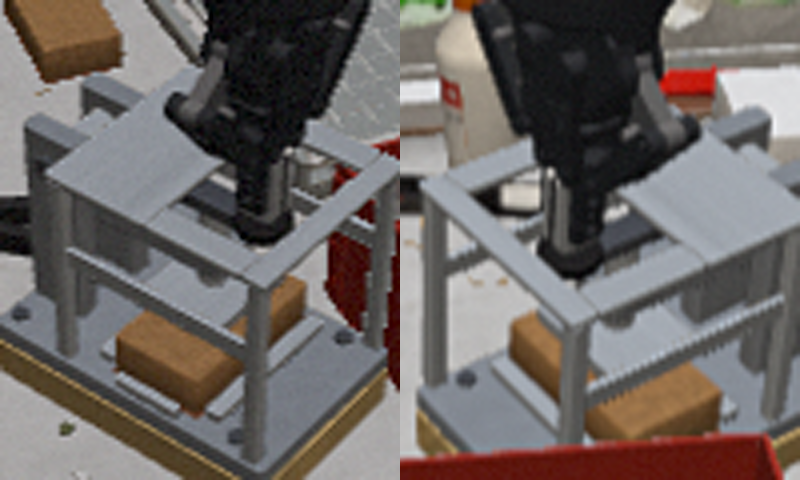

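The fingers stand just above the pad in both views (left (262,235), right (570,265)), well inside the window. I check the finger width at the guard's height before pressing.

```bash
python3 - <<'E'
from h import *
np.set_printoptions(precision=3,suppress=True)
W=np.load("w1.npy")-np.array([.6755,-.1413,.2935])
for z in np.arange(-.02,.1,.01):
    q=W[abs(W[:,2]-z)<.005]; q=q[np.hypot(q[:,0],q[:,1])<.12]
    if len(q)>20: print("above TCP",round(z,3),len(q),np.percentile(q[:,:2],[0.5,99.5],axis=0).ravel())
E
```

```text
above TCP -0.01 463 [-0.011 -0.012 -0.005  0.014]
above TCP 0.0 926 [-0.011 -0.012 -0.005  0.015]
above TCP 0.01 1088 [-0.011 -0.012 -0.005  0.014]
above TCP 0.02 1263 [-0.012 -0.015  0.011  0.017]
above TCP 0.03 3812 [-0.014 -0.033  0.011  0.034]
above TCP 0.04 9618 [-0.014 -0.038  0.011  0.04 ]
above TCP 0.05 9321 [-0.018 -0.047  0.012  0.048]
above TCP 0.06 14674 [-0.018 -0.055  0.007  0.056]
above TCP 0.07 10807 [-0.018 -0.059 -0.007  0.061]
above TCP 0.08 314 [-0.02  -0.017 -0.017  0.019]
```

Request:
move_arm([
  {"offset": [0,0.002,0],"yaw": 0,"jaw": 255},
  {"offset": [0,0.004,0],"yaw": 0,"jaw": 255},
  {"offset": [0,0.006,0],"yaw": 0,"jaw": 255},
  {"offset": [0,0.008,0],"yaw": 0,"jaw": 255},
  {"offset": [0,0.008,0],"yaw": 0,"jaw": 255},
])

```text
clock: 11.43
position: [0.6754, -0.1425, 0.1539]
ee_rot: [-0.705, 0.015, -0.017, 0.709]
ft_force: [0.9, 0.9, 1.1]
grip_width: 0.002
```

Request:
move_arm([
  {"offset": [0,0.002,0],"yaw": 0,"jaw": 255},
  {"offset": [0,0.004,0],"yaw": 0,"jaw": 255},
  {"offset": [0,0.006,0],"yaw": 0,"jaw": 255},
  {"offset": [0,0.008,0],"yaw": 0,"jaw": 255},
  {"offset": [0,0.008,0],"yaw": 0,"jaw": 255},
])

```text
clock: 11.85
position: [0.6755, -0.1424, 0.1455]
ee_rot: [-0.705, 0.015, -0.017, 0.709]
ft_force: [0.8, -0.3, 1.5]
grip_width: 0.001
```

Request:
move_arm([
  {"offset": [-0.0005,0.001,0],"yaw": 0,"jaw": 255},
  {"offset": [-0.0005,0.002,0],"yaw": 0,"jaw": 255},
  {"offset": [-0.0005,0.003,0],"yaw": 0,"jaw": 255},
  {"offset": [-0.0005,0.003,0],"yaw": 0,"jaw": 255},
])

```text
clock: 12.18
position: [0.6753, -0.1424, 0.1439]
ee_rot: [-0.704, 0.014, -0.018, 0.709]
ft_force: [-3.7, 1.4, 10.2]
grip_width: -0.001
```

```bash
python3 - <<'E'
from h import *
np.set_printoptions(precision=4,suppress=True)
p=manip.camera("scene")
for i in range(6):
    o=manip.get_obs();print(o["position"],o["ft_force"]);q=manip.camera("side")
im=np.zeros((480,800,3),np.uint8)
im[:,:400]=cv2.resize(p["pixels"][150:270,280:380,::-1],(400,480),interpolation=2);im[:,400:]=cv2.resize(q["pixels"][200:320,310:410,::-1],(400,480),interpolation=2);cv2.imwrite("pics/f2.png",im)
E
```

```text
[ 0.6753 -0.1424  0.1439] [-2.3602  1.396   9.8765]
[ 0.6753 -0.1424  0.1439] [-2.0636 -0.2795 11.5529]
[ 0.6754 -0.1424  0.1439] [-3.2261  0.0926 10.3051]
[ 0.6753 -0.1424  0.1439] [-2.2462  1.2326 10.1155]
[ 0.6753 -0.1424  0.1439] [-2.9799  0.2079 10.0623]
[ 0.6753 -0.1425  0.1439] [-2.3912  0.5825  9.5276]
```

View pics/f2.png

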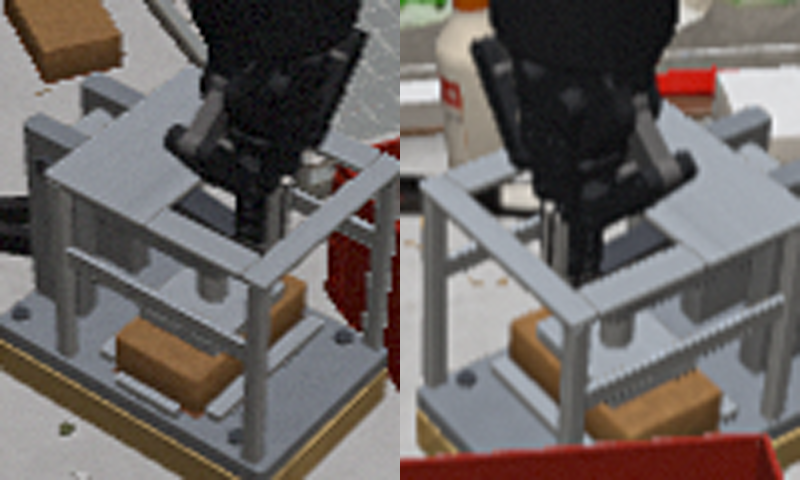

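The foot plate now rests on the block (left (215,300), right (615,340)), the block is unmoved, and the fingers stand in the window clear of the frame. The push is steady at about 10 N.

```bash
python3 -c "
from workcell import manip
manip.hand_in();print(manip.get_obs()['ft_force'])"
```

```text
the job is handed in; nothing more can be done
the job is handed in; nothing more can be done
```

The lever is pressed down and held: the press foot is on the sanding block with a steady push of about 10 N at the pad (readings 9.5–11.6 N). I handed the job in with the arm still pushing, at about 12.5 s of the 38 s allowed.

**How I did it:** I shut the gripper and carried it up and over the lamp's elbow. On the first descent the forearm came within about 1–2 cm of the lamp shade. I backed out, took the arm round a short loop to swing its elbow away, then went down through the middle of the window and pressed.

**Last checks:**
- **Foot and block:** the last pictures show the foot plate on the block and the block still in its nest.
- **Guard:** the fingers stood inside the window, clear of the frame. The wrist-camera fit put the window centre within about 1 mm of the fixed-camera fit in x and 1–2 mm in y.
- **Bottle, tube and pot:** the arm's path stayed away from all three, but I did not measure their positions again at the end.

**What disagreed:**
- On that first descent the tool stopped about 4 mm off target in y and 5 mm high. It then moved freely and the joint-1 torque was near zero, so I took it as tracking error, not contact.
- While pressing there is also a sideways force of 2–4 N along x.

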